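Open the toy keeper and put the clacker away

ROBOT

A 6-joint arm with a two-finger parallel gripper is mounted at the origin on the work surface. World frame = base frame: x ahead of the robot, y to its left, z up, the work surface at z = 0. Lengths are in m, angles in rad, forces in N, time in s.
With the tool pointing down it reaches from about 0.35 to 0.85 m from the base axis. Payload 8.1 kg.
Tool frame: the origin (TCP) lies at the very end of the fingers, on their centre line; the grasp point (between the pads) lies 19 mm behind it (bot.grip_point_offset is the distance from the TCP to the grasp point, in m); z points along the fingers, y is the line along which they close (so a half turn about z gives the same grasp; the last joint's range is limited). The gripper opens to 85 mm and grips with 20 to 120 N. Pads are 22 mm wide; open, the fingers measure 114 mm over their backs; the gripper's body (76 mm by 85 mm) begins 54 mm behind the grasp point. The pads swing forward as they close: fully open they stand 13 mm farther back than shut.
Start: joints at [1.222, 0.13, 1.488, -0, 1.523, -0.085], TCP at [0.156, 0.579, 0.231] pointing down, gripper open.
Joint ranges: [-2.96, 2.96], [-0.89, 2.26], [0.02, 2.5], [-1.34, 4.48], [0, 2.73], [-2.66, 2.66]. Speed limits (rad/s): [2.39, 2.39, 2.79, 3.14, 3.14, 3.14].

INTERFACE

Orientations are given as [roll, pitch, yaw] about the fixed x, y, z axes, in that order (R = Rz(yaw) Ry(pitch) Rx(roll)).
In Python, from cell import bot gives the robot as it stands.
- The arm moves only by the tool step_arm, never from a script. Its argument "series" is a list of rows, each an object with "offset": the shift along the world's x, y, z in m, a list of three; "roll": the turn about the world's z in rad. A call has 1 to 10 rows; each row is the pose to reach, as a shift and turn from the pose commanded when the call began; what a row does not reach only later rows make up. A row lasts 1/12 s, in which the tool goes at most 41.7 mm and 7.16 degrees, less where a joint would pass 70% of its speed; a pose out of reach is approached as far as the arm can. A call with a gripper value outside its range is refused whole. "fingers" is the opening, from -1 (shut) to 1 (fully open), so that 0 is half open, set as the call begins (left out, the last holds). The fingers move at their own pace and stop on an object; "newtons" is the grip in N (left out, the last holds). Time passes only in rows, so rows that repeat a pose let the fingers close. It gives the time, the measured TCP pose, the force, the opening and the grip force at its end, in the units of the state.
- bot.read_state(): the state, without advancing time (a new reading comes with each control period).
- bot.snapshot(name): name is "scene" or "top"; returns (picture, depth): 400x640x3 uint8, red, green, blue; 400x640 float32, m along the optical axis (not along the pixel's ray), 0 where there is no reading.
- bot.get_calibration(name): a dict with "intrinsics" (3x3 intrinsics, pixels), "camera_from_world" (4x4, takes a point from world to camera coordinates). Camera axes: x right, y down, z forward; pixel columns grow to the right and rows downward; lengths in m; the calibration is good to about 2 mm. A picture is of the moment at which its call begins. get_calibration takes no time and is no camera call.
- bot.finish_job(): hands the job in; it is judged then, once.
The state is a dict: "t": time; "joint_pos": joint angles; "joint_vel": joint speeds; "joint_torque": joint torques, N m; "tool_pos": TCP position; "tool_rot": TCP orientation; "force": force on the tool from outside, world axes, zero at the start; "ft_torque": the same for the moment, N m; "width": finger opening in m; "finger_force": force on a finger pad.
Only numpy, scipy, OpenCV 4.12 (cv2) and the standard library are available. Lean on these libraries where they do the work, as an engineer would, in place of code of your own. Each camera call takes 0.05 s, during which the arm holds its last target. There are 200 camera calls.

TASK

Put the wooden clacker away in the toy keeper: turn both turn buttons fully aside so that they lie along the frame, lift the freed panel straight out by its handle, and set it down (do not drop it) flat, handle up, in the middle of the cork mat. Then pick up the clacker, lower it into the open mouth of the hopper, lengthwise with the well, and let go there so that it slides down and lies in the narrow well. Leave the buttons turned aside and the other toys where they are.

Things in the scene. Friction and masses are not known exactly. Their poses are not given: they have to be found in the camera images.
- keeper: Toy keeper: fixed light-wood box, 176 (its x) x 160 (its y) x 90 mm high. Origin: centre of its underside; z up. In its top a rebate 110 (x) x 138 (y) x 8 mm deep holds the panel, flush with the frame's top (z = 90 mm). Rails 33 mm wide on the -x and +x sides carry one turn button each.
- well_floor (a point): Middle of the well's floor, 6 mm above the keeper's underside, axes as the keeper's. Under the panel is a hopper: mouth 92 (x) x 120 (y) mm, 82 mm above the underside; its long sides slope at 61 degrees to a straight well 44 (x) x 120 (y) mm, 32 mm deep, long along y. Its ends are upright.
- button_near (a joint): Turn button on the keeper's -x rail, turning about a vertical pivot at keeper (-72, 0) mm, positive counter-clockwise from above. 0: nose points at the panel's centre, overlapping it; +1.57 or -1.57: along the rail, clear of the panel (fully aside; stops at +-1.75). Turns either way, friction 0.04 N m, stays where left.
- button_far (a joint): The same turn button on the keeper's +x rail, pivot at keeper (+72, 0) mm; 0: nose points at the panel's centre (to the keeper's -x); positive counter-clockwise from above; clear at +1.57 or -1.57.
- button_near_fin (a point): On the near button's pivot axis, 22 mm above its underside (115 mm above the shelf), in its thumb fin. Steel, 14 mm wide overall: bar 8 mm thick, 3 mm above the panel, reaching 34 mm from the pivot (nose) and 14 mm (tail); upright fin 36 mm long along the bar, centred on the pivot, rising to 34 mm above the underside. x axis: along the nose.
- button_far_fin (a point): The same point on the far button, of the same shape; x axis along its nose.
- panel_handle (a point): Centre of the panel's handle bar. Loose plywood panel 104 (its x) x 132 (its y) x 8 mm, about 0.18 kg, 3 mm play in the rebate. Bridge handle: bar 14 (x) x 90 (y) x 14 mm high, its centre 34 mm above the panel's underside and 26 mm above its top. z up, axes as the panel's; seated, they match the keeper's.
- mat: Cork mat fixed on the shelf, 200 (its x) x 170 (its y) x 4 mm; origin: centre of its underside. The panel goes here, any yaw.
- clacker_center (a point): Centre of the clacker, 13 mm above its underside: cherry-wood clacker of three stacked slats, 96 mm long (its x) x 30 mm wide (its y) x 26 mm high (the top and bottom slats are 76 mm long), about 60 g, lying flat on the shelf.
- ring: Bystander: hard silicone ring, 90 mm across, 16 mm high, lying flat; origin under its centre.
- prism: Bystander: clear acrylic triangular prism standing on end, sides about 62 mm, 90 mm high; origin under its centre.
- bell: Bystander: stainless bell cylinder standing, 48 mm across, 82 mm high; origin under its centre.
- clip_box: Bystander: grey plastic box with a closed clip lid, 68 x 99 x 54 mm high; origin under its centre.
- cup: Bystander: wooden cup, 72 mm across, 65 mm high; origin under its centre.
- book: Bystander: board book lying flat, 82 x 95 x 25 mm; origin under its centre.
Not all that is in view belongs to the job. Of the things that look like the part that bears panel_handle, the smaller one is meant. What is shaped like the keeper but red is not meant.

How it is judged:
By the outcome, as a careful person would: the job done as asked, in the order asked, and still so for the second after the job is handed in, with the robot touching nothing.
It also fails if it takes over 72 s, if anything falls off the work surface, if the arm or the gripper's body presses on something with over 40 N, if the wrist force passes 120 N, or if a joint passes its speed limit or range.

## Working session

There is one attempt and no reset: what is moved stays moved. The work goes in short steps, Python scripts to look and compute and a tool call to move; the robot and the scene stay as the last step left them, time stands still between calls to the robot, and variables do not carry over. Pictures are saved under pics/ and viewed, at most 10 in all, crops included, and the job is handed in when it is done.

Besides the shell and the picture viewer there is one more tool, called after "Emit:" by a JSON object that holds its "name" and its "arguments". step_arm: Moves the arm, as the interface text tells. Its arguments: {"type":"object","properties":{"series":{"type":"array","items":{"type":"object","properties":{"offset":{"type":"array","items":{"type":"number"}},"roll":{"type":"number"}}}},"fingers":{"type":"number"},"newtons":{"type":"number"}},"required":["series"]}

```bash
mkdir -p pics
cat > h.py <<'E'
import numpy as np, cv2
from cell import bot
def snap(n):
    p,d=bot.snapshot(n); c=bot.get_calibration(n)
    return p,d,np.array(c["intrinsics"]),np.array(c["camera_from_world"])
def plane(K,T,uv,z):
    uv=np.atleast_2d(uv).astype(float); r=np.c_[uv,np.ones(len(uv))]@np.linalg.inv(K).T@T[:3,:3]
    o=-T[:3,:3].T@T[:3,3]; return o+r*((z-o[2])/r[:,2])[:,None]
def cloud(d,K,T):
    v,u=np.indices(d.shape); P=np.stack([(u-K[0,2])/K[0,0]*d,(v-K[1,2])/K[1,1]*d,d],-1)
    return (P-T[:3,3])@T[:3,:3]
E
python3 - <<'E'
from h import *
for n in("top","scene"):
    p,d,K,T=snap(n); np.savez(n+"0.npz",p=p,d=d,K=K,T=T)
    cv2.imwrite(f"pics/{n}0.png",p[:,:,::-1])
    print(n,K[0,0],(-T[:3,:3].T@T[:3,3]).round(3),T[:3,:3].round(2).tolist(),(d==0).mean())
E
```

```text
top 496.47874872254584 [0.388 0.014 1.463] [[-0.01, -1.0, 0.01], [-1.0, 0.01, -0.05], [0.05, -0.01, -1.0]] 0.0039765625
scene 427.7631116890652 [ 1.174 -0.131  1.237] [[0.2, 0.98, 0.0], [0.83, -0.17, -0.52], [-0.51, 0.11, -0.85]] 0.0039921875
```

View pics/top0.png

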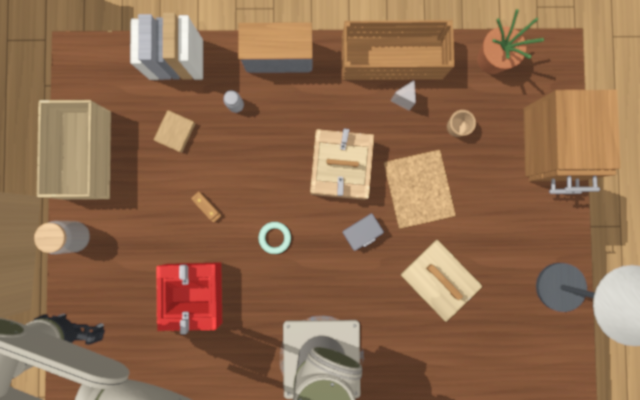

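View pics/scene0.png

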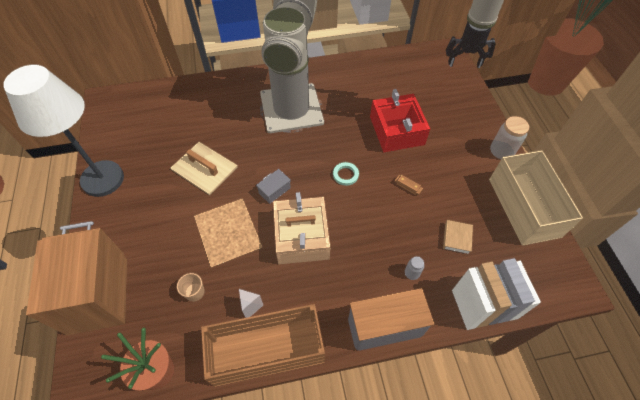

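The top view shows the keeper at about (342,164), with buttons at (346,138) and (341,186) and its handle at (343,163). The mat is at (420,188), the clacker at (206,207), the clip box at (363,232), the ring at (275,238) and the gripper at (85,330). The scene view agrees, with the keeper at (302,228), the mat at (228,232) and the clacker at (408,185).

```bash
cat > m.py <<'E'
from h import *
def rect(P):
    (c,s,a)=cv2.minAreaRect(P[:,:2].astype(np.float32)*1000); return np.round(c,1),np.round(s,1),round(a,1),len(P)
def axis(P):
    q=P[:,:2]*1000; m=q.mean(0); w,v=np.linalg.eigh(np.cov((q-m).T)); a=np.degrees(np.arctan2(v[1,1],v[0,1]))
    return m.round(1),np.sqrt(w).round(1),round(float(a),1),len(q)
if __name__=="__main__":
  for n in("top","scene"):
    D=np.load(n+"0.npz"); p,d,K,T=[D[k] for k in "pdKT"]
    W=cloud(d,K,T); hsv=cv2.cvtColor(p,cv2.COLOR_RGB2HSV)
    c0=plane(K,T,[(342,164)] if n=="top" else [(302,226)],.09)[0]
    near=lambda c,r:np.hypot(W[...,0]-c[0],W[...,1]-c[1])<r
    z=W[...,2]; k=near(c0,.13)
    print(n,c0.round(3))
    m=k&(z>.08)&(z<.098); print(" keeper",rect(W[m]),np.median(z[m]))
    gray=(hsv[...,1]<70)
    m=k&(z>.094)&gray
    nl,L,st,ce=cv2.connectedComponentsWithStats(m.astype(np.uint8))
    for i in range(1,nl):
        if st[i,4]>12: print(" grey",axis(W[L==i]),z[L==i].max().round(3),axis(W[(L==i)&(z>.108)]) if ((L==i)&(z>.108)).sum()>5 else '')
    m=k&(z>.105)&(~gray); print(" handle",axis(W[m]),rect(W[m]),z[m].max())
    cl=plane(K,T,[(206,207)] if n=="top" else [(408,185)],.026)[0]
    m=near(cl,.08)&(z>.010); print(" clacker",rect(W[m]),axis(W[m]),z[m].max())
    mc=plane(K,T,[(420,188)] if n=="top" else [(228,232)],.004)[0]
    print(" mat hsv",hsv[188,430] if n=="top" else hsv[240,228], mc.round(3))
    m=near(mc,.16)&(hsv[...,2]>140)&(abs(z)<.012)
    nl,L,st,ce=cv2.connectedComponentsWithStats(m.astype(np.uint8)); i=1+st[1:,4].argmax()
    print(" mat",rect(W[L==i]),np.median(z[L==i]))
    for nm,uv in dict(ring=(275,238),clip=(363,232),prism=(405,95),cup=(462,124),bell=(233,101),book=(175,131)).items():
        if n=="top": print(" ",nm,plane(K,T,[uv],.04).round(3))
E
python3 m.py; python3 -c "
from h import *
s=bot.read_state();print(s)"
```

```text
top [ 0.555 -0.059  0.09 ]
 keeper (array([557.1, -59.2]), array([159.9, 176.8]), 84.2, 3190) 0.08987558967594265
 grey (array([618.1, -64.1]), array([ 5. , 15.4]), 166.6, 118) 0.135 (array([626.3, -65.7]), array([ 4.1, 11.4]), 167.1, 77)
 grey (array([491.4, -51.6]), array([ 4. , 15.6]), 177.0, 99) 0.135 (array([484.6, -51.5]), array([ 3.9, 11. ]), 178.7, 71)
 handle (array([555.7, -58.1]), array([ 4.3, 26. ]), 84.5, 183) (array([556.3, -58.1]), array([88.1, 14.4]), 84.2, 183) 0.13024333349913045
 clacker (array([443.1, 333. ]), array([ 91. , 105.8]), 78.1, 362) (array([441.8, 332.8]), array([10.2, 27.7]), -138.3, 362) 0.03577431709313962
 mat hsv [ 16 105 200] [ 0.493 -0.293  0.004]
 mat (array([ 487.4, -292.9]), array([218.1, 180.9]), 11.4, 4136) 0.0032623225867058087
  ring [[0.35  0.132 0.04 ]]
  clip [[ 0.365 -0.12   0.04 ]]
  prism [[ 0.761 -0.248  0.04 ]]
  cup [[ 0.675 -0.412  0.04 ]]
  bell [[0.747 0.252 0.04 ]]
  book [[0.661 0.419 0.04 ]]
scene [ 0.568 -0.059  0.09 ]
 keeper (array([556.9, -62.2]), array([159.9, 180.3]), 84.2, 2396) 0.0888240943192711
 grey (array([497.1,
[... 624 characters left out ...]
0031346216584768366
{'t': 0.1, 'joint_pos': array([ 1.22160885e+00,  1.31107193e-01,  1.48920243e+00, -2.19913800e-05,
        1.52298884e+00, -8.53929320e-02]), 'joint_vel': array([-0.00235227, -0.00112312, -0.00372231, -0.000842  ,  0.00030892,
       -0.00039927]), 'joint_torque': array([ 1.53811863e-03, -5.70947778e+01, -5.01943946e+01, -1.96506830e-04,
        8.14167783e-03, -1.71574720e-05]), 'tool_pos': array([0.15625563, 0.57877175, 0.23031885]), 'tool_rot': array([-3.13989119e+00, -1.23602337e-04,  2.87779907e+00]), 'force': array([-0.43513381,  0.47968642, -0.21907163]), 'ft_torque': array([ 0.01951626,  0.00244926, -0.04793769]), 'finger_force': 0.0, 'width': 0.08546111039352092}
```

Emit:
{"name": "step_arm", "arguments": {"series": [{"offset": [0.17,-0.316,0.0],"roll": 0.22},{"offset": [0.17,-0.316,0.0],"roll": 0.22},{"offset": [0.17,-0.316,0.0],"roll": 0.22},{"offset": [0.17,-0.316,0.0],"roll": 0.22},{"offset": [0.17,-0.316,0.0],"roll": 0.22},{"offset": [0.17,-0.316,0.0],"roll": 0.22},{"offset": [0.17,-0.316,0.0],"roll": 0.22},{"offset": [0.17,-0.316,0.0],"roll": 0.22},{"offset": [0.17,-0.316,0.0],"roll": 0.22},{"offset": [0.17,-0.316,0.0],"roll": 0.22}], "fingers": 0.1, "newtons": 25}}

```text
t: 0.93
tool_pos: [0.3282, 0.2594, 0.2311]
tool_rot: [-3.14, 0.001, 3.093]
force: [0.1, -0.0, -0.6]
width: 0.0473
finger_force: 0.0
```

Emit:
{"name": "step_arm", "arguments": {"series": [{"offset": [0.161,-0.316,-0.05],"roll": 0},{"offset": [0.161,-0.316,-0.05],"roll": 0},{"offset": [0.161,-0.316,-0.05],"roll": 0},{"offset": [0.161,-0.316,-0.05],"roll": 0},{"offset": [0.161,-0.316,-0.05],"roll": 0},{"offset": [0.161,-0.316,-0.05],"roll": 0},{"offset": [0.161,-0.316,-0.05],"roll": 0},{"offset": [0.161,-0.316,-0.05],"roll": 0},{"offset": [0.161,-0.316,-0.05],"roll": 0},{"offset": [0.161,-0.316,-0.05],"roll": 0}]}}

```text
t: 1.77
tool_pos: [0.4882, -0.0564, 0.1798]
tool_rot: [-3.141, -0.001, 3.094]
force: [0.7, 0.7, -0.9]
width: 0.0472
finger_force: 0.0
```

Emit:
{"name": "step_arm", "arguments": {"series": [{"offset": [-0.001,0.002,-0.04],"roll": 0},{"offset": [-0.001,0.002,-0.08],"roll": 0},{"offset": [-0.001,0.002,-0.08],"roll": 0},{"offset": [-0.001,0.002,-0.08],"roll": 0},{"offset": [-0.001,0.002,-0.08],"roll": 0}]}}

```text
t: 2.18
tool_pos: [0.4871, -0.0503, 0.1029]
tool_rot: [-3.142, 0.001, 3.098]
force: [0.4, -0.6, 0.3]
width: 0.0467
finger_force: 0.0
```

Emit:
{"name": "step_arm", "arguments": {"series": [{"offset": [0,0,0],"roll": 0},{"offset": [0,0,0],"roll": 0},{"offset": [0,0,0],"roll": 0},{"offset": [0,0,0],"roll": 0},{"offset": [0,0,0],"roll": 0}], "fingers": -1}}

```text
t: 2.6
tool_pos: [0.4883, -0.0536, 0.1042]
tool_rot: [-3.137, 0.005, 3.097]
force: [-1.9, -11.4, 5.3]
width: 0.0134
finger_force: 31.0
```

Emit:
{"name": "step_arm", "arguments": {"series": [{"offset": [0,-0.003,0],"roll": 0},{"offset": [0,-0.003,0],"roll": -0.1},{"offset": [0,-0.003,0],"roll": -0.2},{"offset": [0,-0.003,0],"roll": -0.3},{"offset": [0,-0.003,0],"roll": -0.4},{"offset": [0,-0.003,0],"roll": -0.5},{"offset": [0,-0.003,0],"roll": -0.6},{"offset": [0,-0.003,0],"roll": -0.7},{"offset": [0,-0.003,0],"roll": -0.8}]}}

```text
t: 3.35
tool_pos: [0.4875, -0.0556, 0.1042]
tool_rot: [-3.141, 0.004, 2.293]
force: [-6.8, -8.2, 10.2]
width: 0.0133
finger_force: 31.7
```

Emit:
{"name": "step_arm", "arguments": {"series": [{"offset": [0,0,0],"roll": -0.12},{"offset": [0,0,0],"roll": -0.24},{"offset": [0,0,0],"roll": -0.36},{"offset": [0,0,0],"roll": -0.48},{"offset": [0,0,0],"roll": -0.6},{"offset": [0,0,0],"roll": -0.72},{"offset": [0,0,0],"roll": -0.83},{"offset": [0,0,0],"roll": -0.83},{"offset": [0,0,0],"roll": -0.83}]}}

```text
t: 4.1
tool_pos: [0.4856, -0.0563, 0.1042]
tool_rot: [-3.14, 0.005, 1.467]
force: [-17.6, -10.9, 20.6]
width: 0.0132
finger_force: 32.9
```

Emit:
{"name": "step_arm", "arguments": {"series": [{"offset": [0,0,0],"roll": 0},{"offset": [0,0,0],"roll": 0},{"offset": [0,0,0],"roll": 0},{"offset": [0,0,0.04],"roll": 0},{"offset": [0,0,0.08],"roll": 0},{"offset": [0,0,0.08],"roll": 0}], "fingers": -0.1}}

```text
t: 4.6
tool_pos: [0.4909, -0.0544, 0.1901]
tool_rot: [3.129, 0.001, 1.468]
force: [1.8, 0.2, 1.7]
width: 0.0378
finger_force: 0.0
```

Run:
```python
from h import *; from m import axis
p,d,K,T=snap("top"); cv2.imwrite("pics/t1.png",cv2.resize(p[100:220,280:400,::-1],None,fx=4,fy=4))
print(bot.read_state()["tool_pos"],bot.read_state()["force"])
```

```text
[ 0.49003289 -0.05421639  0.18704329] [ 0.63139481 -1.38396202 -0.5231439 ]
```

View pics/t1.png

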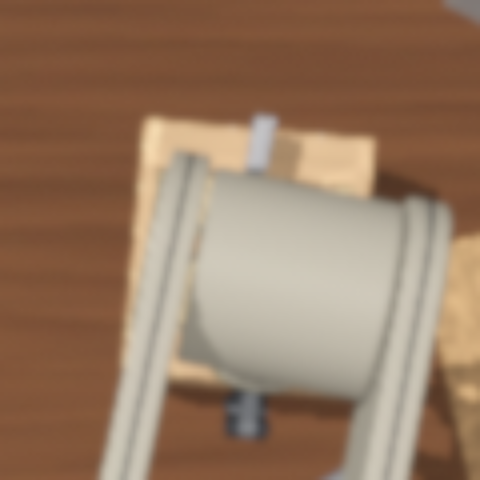

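The arm hides the near button in this view, so I'll check it later. Moving on to the far button.

Emit:
{"name": "step_arm", "arguments": {"series": [{"offset": [0.02,-0.003,0.0],"roll": 0.12},{"offset": [0.04,-0.006,0.0],"roll": 0.24},{"offset": [0.06,-0.009,0.0],"roll": 0.36},{"offset": [0.08,-0.012,0.0],"roll": 0.48},{"offset": [0.1,-0.014,0.0],"roll": 0.6},{"offset": [0.12,-0.014,0.0],"roll": 0.72},{"offset": [0.143,-0.014,0.0],"roll": 0.84},{"offset": [0.143,-0.014,0],"roll": 0.96},{"offset": [0.143,-0.014,0],"roll": 1.08},{"offset": [0.143,-0.014,0],"roll": 1.2}], "fingers": 0.1}}

```text
t: 5.48
tool_pos: [0.6295, -0.0673, 0.1799]
tool_rot: [-3.141, -0.002, 2.674]
force: [0.5, -0.8, 0.4]
width: 0.0471
finger_force: 0.0
```

Emit:
{"name": "step_arm", "arguments": {"series": [{"offset": [0,0,0],"roll": 0.12},{"offset": [0,0,0],"roll": 0.24},{"offset": [0,0,0],"roll": 0.265},{"offset": [0,0,-0.04],"roll": 0.265},{"offset": [0,0,-0.078],"roll": 0.265},{"offset": [0,0,-0.078],"roll": 0.265},{"offset": [0,0,-0.078],"roll": 0.265},{"offset": [0,0,-0.078],"roll": 0.265}]}}

```text
t: 6.15
tool_pos: [0.63, -0.0678, 0.1048]
tool_rot: [3.142, 0.001, 2.932]
force: [0.9, -0.3, 0.4]
width: 0.0469
finger_force: 0.0
```

Emit:
{"name": "step_arm", "arguments": {"series": [{"offset": [0,0,0],"roll": 0},{"offset": [0,0,0],"roll": 0},{"offset": [0,0,0],"roll": 0},{"offset": [0,0,0],"roll": 0},{"offset": [0,0,0],"roll": 0}], "fingers": -1}}

```text
t: 6.57
tool_pos: [0.631, -0.0686, 0.1061]
tool_rot: [-3.141, 0.004, 2.932]
force: [-1.5, -2.1, 6.3]
width: 0.0134
finger_force: 29.0
```

Emit:
{"name": "step_arm", "arguments": {"series": [{"offset": [0,0,0],"roll": -0.1},{"offset": [0,0,0],"roll": -0.2},{"offset": [0,0,0],"roll": -0.3},{"offset": [0,0,0],"roll": -0.4},{"offset": [0,0,0],"roll": -0.5},{"offset": [0,0,0],"roll": -0.6},{"offset": [0,0,0],"roll": -0.7},{"offset": [0,0,0],"roll": -0.8}]}}

```text
t: 7.23
tool_pos: [0.6302, -0.0699, 0.1061]
tool_rot: [3.141, 0.004, 2.127]
force: [-6.6, -7.0, 9.1]
width: 0.0135
finger_force: 29.5
```

Emit:
{"name": "step_arm", "arguments": {"series": [{"offset": [0,0,0],"roll": -0.12},{"offset": [0,0,0],"roll": -0.24},{"offset": [0,0,0],"roll": -0.36},{"offset": [0,0,0],"roll": -0.48},{"offset": [0,0,0],"roll": -0.6},{"offset": [0,0,0],"roll": -0.68},{"offset": [0,0,0],"roll": -0.68},{"offset": [0,0,0],"roll": -0.68}]}}

```text
t: 7.9
tool_pos: [0.6289, -0.0702, 0.1061]
tool_rot: [-3.141, 0.004, 1.451]
force: [-13.9, -7.8, 13.9]
width: 0.0132
finger_force: 30.1
```

Emit:
{"name": "step_arm", "arguments": {"series": [{"offset": [0,0,0],"roll": 0},{"offset": [0,0,0],"roll": 0},{"offset": [0,0,0],"roll": 0},{"offset": [0,0,0.04],"roll": 0},{"offset": [0,0,0.08],"roll": 0},{"offset": [0.0,0.04,0.12],"roll": 0.016},{"offset": [-0.02,0.07,0.14],"roll": 0.016},{"offset": [-0.04,0.11,0.14],"roll": 0.016},{"offset": [-0.072,0.14,0.14],"roll": 0.016},{"offset": [-0.072,0.14,0.14],"roll": 0.016}], "fingers": -0.1}}

```text
t: 8.73
tool_pos: [0.5556, 0.0762, 0.2447]
tool_rot: [3.14, -0.002, 1.472]
force: [0.8, -0.4, -0.6]
width: 0.0383
finger_force: 0.0
```

Run:
```python
from h import *; from m import axis
ims=[]
for n in("scene","top"):
    p,d,K,T=snap(n); W=cloud(d,K,T); z=W[...,2]; s=cv2.cvtColor(p,cv2.COLOR_RGB2HSV)[...,1]
    for nm,c in dict(near=(.486,-.054),far=(.629,-.068)).items():
        m=(np.hypot(W[...,0]-c[0],W[...,1]-c[1])<.045)&(z>.094)&(z<.14)&(s<70)
        if m.sum()>8: print(n,nm,axis(W[m]),axis(W[m&(z>.11)]))
    m=(np.hypot(W[...,0]-.557,W[...,1]+.06)<.06)&(z>.115)&(z<.14)&(s>70)
    if m.sum()>8: print(n,"handle",axis(W[m]))
    a=(160,260,230,380) if n=="scene" else (100,220,280,400)
    ims.append(cv2.resize(p[a[0]:a[1],a[2]:a[3],::-1],(400,320)))
cv2.imwrite("pics/t2.png",np.hstack(ims))
```

```text
scene near (array([488.4, -60.6]), array([ 4.5, 13.6]), 80.8, 122) (array([488.4, -55.2]), array([4.7, 9.8]), 85.7, 70)
scene far (array([632.5, -64.5]), array([ 4.4, 13.9]), 85.8, 131) (array([631.4, -69.3]), array([ 4.5, 10.4]), 81.9, 82)
scene handle (array([558.7, -62.1]), array([ 4.5, 25.5]), 84.4, 149)
top near (array([484.3, -58.4]), array([ 5.6, 15.1]), 82.2, 107) (array([484.7, -51.7]), array([4.2, 9.9]), 83.7, 71)
top far (array([626.2, -59.8]), array([ 8.4, 14.3]), 77.8, 126) (array([627.2, -66.1]), array([ 4.6, 10.2]), 84.2, 81)
top handle (array([555.9, -58.3]), array([ 4.1, 25.6]), 84.3, 173)
```

View pics/t2.png

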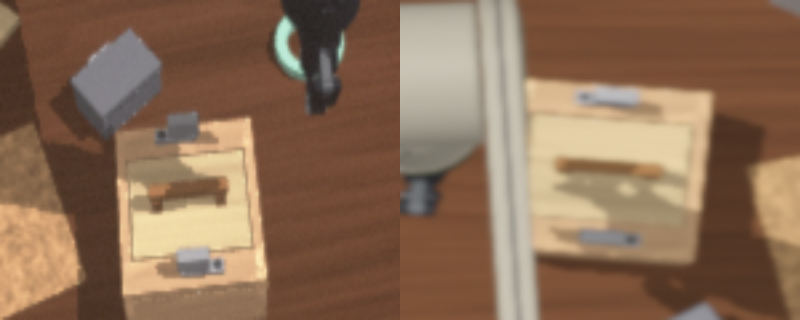

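Both crops show the buttons lying along the rails, at about (182,128) and (193,262) in the left crop and (608,96) and (610,238) in the right, so the panel is free. Next I'll grip its handle.

Emit:
{"name": "step_arm", "arguments": {"series": [{"offset": [0,-0.04,0],"roll": 0},{"offset": [0,-0.08,0],"roll": 0},{"offset": [0,-0.12,0],"roll": 0},{"offset": [0,-0.132,-0.02],"roll": 0},{"offset": [0,-0.132,-0.06],"roll": 0},{"offset": [0,-0.132,-0.1],"roll": 0},{"offset": [0,-0.132,-0.13],"roll": 0},{"offset": [0,-0.132,-0.146],"roll": 0},{"offset": [0,-0.132,-0.146],"roll": 0},{"offset": [0,-0.132,-0.146],"roll": 0}], "fingers": 0.1}}

```text
t: 9.67
tool_pos: [0.5568, -0.0603, 0.0964]
tool_rot: [-3.139, -0.0, 1.468]
force: [0.2, -0.2, 0.3]
width: 0.0471
finger_force: 0.0
```

Emit:
{"name": "step_arm", "arguments": {"series": [{"offset": [0,0,0],"roll": 0},{"offset": [0,0,0],"roll": 0},{"offset": [0,0,0],"roll": 0},{"offset": [0,0,0],"roll": 0},{"offset": [0,0,0],"roll": 0},{"offset": [0,0,0],"roll": 0}], "fingers": -1, "newtons": 40}}

```text
t: 10.17
tool_pos: [0.5591, -0.0602, 0.0997]
tool_rot: [3.137, 0.001, 1.469]
force: [-1.0, -1.2, 7.7]
width: 0.0129
finger_force: 40.5
```

Emit:
{"name": "step_arm", "arguments": {"series": [{"offset": [0.001,0,0.01],"roll": 0},{"offset": [0.001,0,0.02],"roll": 0},{"offset": [0.001,0,0.035],"roll": 0},{"offset": [0.001,0,0.05],"roll": 0},{"offset": [0.001,0,0.075],"roll": 0},{"offset": [0.001,0,0.1],"roll": 0},{"offset": [0.001,0,0.12],"roll": 0},{"offset": [0.001,0,0.12],"roll": 0},{"offset": [0.001,0,0.12],"roll": 0}]}}

```text
t: 10.92
tool_pos: [0.5595, -0.0599, 0.2195]
tool_rot: [3.138, 0.0, 1.469]
force: [-0.5, 0.6, -2.9]
width: 0.0132
finger_force: 39.4
```

Emit:
{"name": "step_arm", "arguments": {"series": [{"offset": [-0.005,-0.02,0],"roll": 0.03},{"offset": [-0.015,-0.05,0],"roll": 0.08},{"offset": [-0.025,-0.085,0],"roll": 0.13},{"offset": [-0.035,-0.12,0],"roll": 0.18},{"offset": [-0.045,-0.155,0],"roll": 0.23},{"offset": [-0.056,-0.19,0],"roll": 0.28},{"offset": [-0.065,-0.22,0],"roll": 0.305},{"offset": [-0.07,-0.234,-0.01],"roll": 0.305},{"offset": [-0.07,-0.234,-0.03],"roll": 0.305},{"offset": [-0.07,-0.234,-0.06],"roll": 0.305}]}}

```text
t: 11.75
tool_pos: [0.4886, -0.2958, 0.1579]
tool_rot: [3.14, 0.002, 1.771]
force: [0.8, -0.4, -1.5]
width: 0.0134
finger_force: 39.4
```

Emit:
{"name": "step_arm", "arguments": {"series": [{"offset": [0,0,-0.03],"roll": 0},{"offset": [0,0,-0.06],"roll": 0},{"offset": [0,0,-0.08],"roll": 0},{"offset": [0,0,-0.095],"roll": 0},{"offset": [0,0,-0.105],"roll": 0},{"offset": [0,0,-0.115],"roll": 0},{"offset": [0,0,-0.12],"roll": 0},{"offset": [0,0,-0.125],"roll": 0},{"offset": [0,0,-0.125],"roll": 0},{"offset": [0,0,-0.125],"roll": 0}]}}

```text
t: 12.58
tool_pos: [0.4888, -0.294, 0.0328]
tool_rot: [3.141, 0.001, 1.774]
force: [0.2, 0.3, -2.1]
width: 0.0129
finger_force: 39.3
```

Run:
```python
from h import *
p,d,K,T=snap("scene"); cv2.imwrite("pics/t3.png",cv2.resize(p[140:320,150:330,::-1],None,fx=3,fy=3))
s=bot.read_state(); print(s["tool_pos"],s["force"],s["ft_torque"])
```

```text
[ 0.4890178  -0.29415036  0.03319015] [-0.57078675 -0.31947681 -2.01080249] [ 0.00058671  0.00159753 -0.0003376 ]
```

View pics/t3.png

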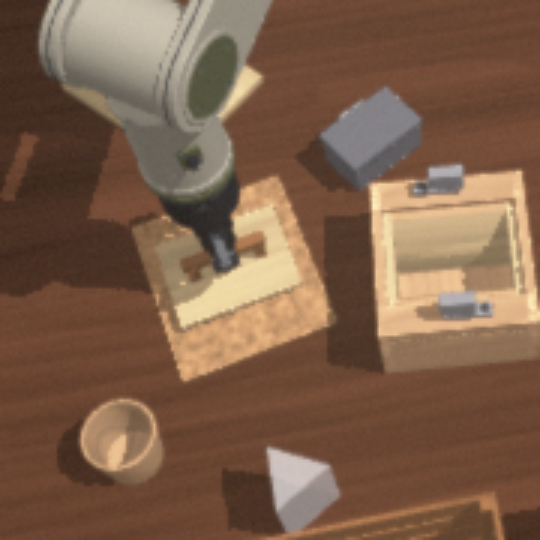

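The panel hangs level about 11 mm above the mat, with its centre near (227,267) and the mat's near (233,277), which fits the parallax. The keeper is open. Lowering gently now.

Emit:
{"name": "step_arm", "arguments": {"series": [{"offset": [0,0,-0.003],"roll": 0},{"offset": [0,0,-0.006],"roll": 0},{"offset": [0,0,-0.008],"roll": 0},{"offset": [0,0,-0.01],"roll": 0},{"offset": [0,0,-0.011],"roll": 0},{"offset": [0,0,-0.012],"roll": 0},{"offset": [0,0,-0.012],"roll": 0}]}}

```text
t: 13.22
tool_pos: [0.4885, -0.2938, 0.0217]
tool_rot: [-3.141, -0.0, 1.774]
force: [-6.3, 5.5, 12.7]
width: 0.0128
finger_force: 41.4
```

Emit:
{"name": "step_arm", "arguments": {"series": [{"offset": [0,0,0],"roll": 0},{"offset": [0,0,0],"roll": 0},{"offset": [0,0,0],"roll": 0},{"offset": [0,0,0.02],"roll": 0},{"offset": [0,0,0.05],"roll": 0},{"offset": [0,0,0.09],"roll": 0},{"offset": [0,0,0.13],"roll": 0},{"offset": [0,0,0.17],"roll": 0},{"offset": [0,0.03,0.19],"roll": 0}], "fingers": 0.2}}

```text
t: 13.97
tool_pos: [0.4899, -0.2682, 0.2164]
tool_rot: [3.137, 0.007, 1.771]
force: [1.4, -0.7, 0.6]
width: 0.0513
finger_force: 0.0
```

Emit:
{"name": "step_arm", "arguments": {"series": [{"offset": [-0.0,0.04,0],"roll": -0.12},{"offset": [-0.0,0.08,0],"roll": -0.24},{"offset": [0,0.12,0],"roll": -0.36},{"offset": [0,0.16,0],"roll": -0.48},{"offset": [0,0.2,0],"roll": -0.6},{"offset": [0,0.24,0],"roll": -0.72},{"offset": [0,0.28,0],"roll": -0.84},{"offset": [0,0.32,0],"roll": -0.96},{"offset": [0,0.36,0],"roll": -1.035},{"offset": [0,0.36,0],"roll": -1.035}]}}

```text
t: 14.8
tool_pos: [0.488, 0.0995, 0.2103]
tool_rot: [-3.141, -0.001, 0.733]
force: [-0.6, -0.5, 0.4]
width: 0.0511
finger_force: 0.0
```

Emit:
{"name": "step_arm", "arguments": {"series": [{"offset": [-0.01,0.04,0],"roll": 0},{"offset": [-0.015,0.08,0],"roll": 0},{"offset": [-0.02,0.12,0],"roll": 0},{"offset": [-0.025,0.155,0],"roll": 0},{"offset": [-0.03,0.19,0],"roll": 0},{"offset": [-0.038,0.22,-0.01],"roll": 0},{"offset": [-0.043,0.235,-0.04],"roll": 0},{"offset": [-0.043,0.235,-0.08],"roll": 0},{"offset": [-0.043,0.235,-0.1],"roll": 0},{"offset": [-0.043,0.235,-0.1],"roll": 0}]}}

```text
t: 15.63
tool_pos: [0.4414, 0.3295, 0.1039]
tool_rot: [-3.14, 0.01, 0.74]
force: [-0.6, -0.5, -0.7]
width: 0.0513
finger_force: 0.0
```

Run:
```python
from h import *; from m import axis,rect
p,d,K,T=snap("scene"); W=cloud(d,K,T); z=W[...,2]; h=cv2.cvtColor(p,cv2.COLOR_RGB2HSV)
m=(np.hypot(W[...,0]-.488,W[...,1]+.294)<.11)&(z>.007)&(z<.02); print("panel",rect(W[m]),np.median(z[m]))
m=(np.hypot(W[...,0]-.488,W[...,1]+.294)<.11)&(z>.03)&(z<.06); print("handle",rect(W[m]),np.median(z[m]))
m=(np.hypot(W[...,0]-.444,W[...,1]-.331)<.075)&(z>.008)&(z<.04)&(h[...,1]>70); print("clacker",rect(W[m]))
cv2.imwrite("pics/t4.png",cv2.resize(p[130:310,150:450,::-1],None,fx=2.6,fy=2.6))
```

```text
panel (array([ 495.1, -292.4]), array([194.7, 165.2]), 14.1, 1072) 0.010808481661290715
handle (array([ 490.1, -294.9]), array([17.3, 88.4]), 11.8, 150) 0.04268353784619362
clacker (array([443.4, 331.3]), array([96.8, 36.2]), 45.1, 264)
```

View pics/t4.png

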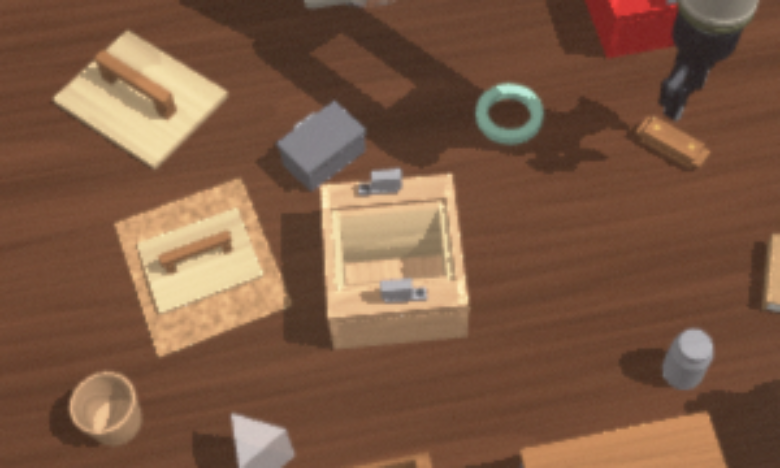

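The panel lies flat in the middle of the mat, at (200,260) against the mat's (203,266). The clacker is at (673,142) below the open gripper. Lowering to grasp it.

Emit:
{"name": "step_arm", "arguments": {"series": [{"offset": [0,0,-0.02],"roll": 0},{"offset": [0,0,-0.05],"roll": 0},{"offset": [0,0,-0.075],"roll": 0},{"offset": [0,0,-0.09],"roll": 0},{"offset": [0,0,-0.1],"roll": 0},{"offset": [0,0,-0.105],"roll": 0},{"offset": [0,0,-0.105],"roll": 0},{"offset": [0,0,-0.105],"roll": 0}]}}

```text
t: 16.35
tool_pos: [0.4467, 0.3319, 0.007]
tool_rot: [3.141, -0.002, 0.739]
force: [0.3, 0.1, -0.1]
width: 0.0512
finger_force: 0.0
```

Emit:
{"name": "step_arm", "arguments": {"series": [{"offset": [0,0,0],"roll": 0},{"offset": [0,0,0],"roll": 0},{"offset": [0,0,0],"roll": 0},{"offset": [0,0,0],"roll": 0},{"offset": [0,0,0],"roll": 0},{"offset": [0,0,0],"roll": 0}], "fingers": -1, "newtons": 30}}

```text
t: 16.85
tool_pos: [0.4467, 0.332, 0.0071]
tool_rot: [3.141, -0.003, 0.739]
force: [-0.1, -0.2, 6.5]
width: 0.0294
finger_force: 31.2
```

Emit:
{"name": "step_arm", "arguments": {"series": [{"offset": [0,0,0.02],"roll": 0},{"offset": [0,0,0.05],"roll": 0},{"offset": [0,0,0.085],"roll": 0},{"offset": [0,0,0.12],"roll": 0},{"offset": [0,0,0.16],"roll": 0},{"offset": [0,0,0.195],"roll": 0},{"offset": [0,0,0.195],"roll": 0},{"offset": [0,0,0.195],"roll": 0}]}}

```text
t: 17.52
tool_pos: [0.4473, 0.3324, 0.2043]
tool_rot: [3.14, -0.007, 0.739]
force: [-0.2, -0.5, -1.0]
width: 0.0293
finger_force: 30.4
```

Emit:
{"name": "step_arm", "arguments": {"series": [{"offset": [0.01,-0.035,0],"roll": 0.07},{"offset": [0.02,-0.072,0],"roll": 0.15},{"offset": [0.03,-0.11,0],"roll": 0.23},{"offset": [0.042,-0.147,0],"roll": 0.31},{"offset": [0.053,-0.185,0],"roll": 0.39},{"offset": [0.063,-0.222,0],"roll": 0.47},{"offset": [0.074,-0.26,0],"roll": 0.55},{"offset": [0.085,-0.297,0],"roll": 0.63},{"offset": [0.096,-0.335,0],"roll": 0.7},{"offset": [0.105,-0.367,0],"roll": 0.732}]}}

```text
t: 18.35
tool_pos: [0.5497, -0.0382, 0.1985]
tool_rot: [-3.139, 0.0, 1.474]
force: [1.0, -0.3, -0.5]
width: 0.0291
finger_force: 30.4
```

Emit:
{"name": "step_arm", "arguments": {"series": [{"offset": [0.007,-0.024,0],"roll": 0},{"offset": [0.007,-0.024,0],"roll": 0},{"offset": [0.007,-0.024,-0.03],"roll": 0},{"offset": [0.007,-0.024,-0.06],"roll": 0},{"offset": [0.007,-0.024,-0.08],"roll": 0},{"offset": [0.007,-0.024,-0.08],"roll": 0}]}}

```text
t: 18.85
tool_pos: [0.5525, -0.0584, 0.1131]
tool_rot: [-3.13, -0.001, 1.471]
force: [-2.4, 0.5, -1.4]
width: 0.0291
finger_force: 30.4
```

Run:
```python
from h import *
p,d,K,T=snap("scene"); cv2.imwrite("pics/t5.png",cv2.resize(p[160:280,240:360,::-1],None,fx=4,fy=4))
s=bot.read_state(); print(s["tool_pos"],s["force"],s["width"])
```

```text
[ 0.55412324 -0.05866008  0.11621277] [ 0.45778167 -0.47885869 -1.06041316] 0.029256184000788978
```

View pics/t5.png

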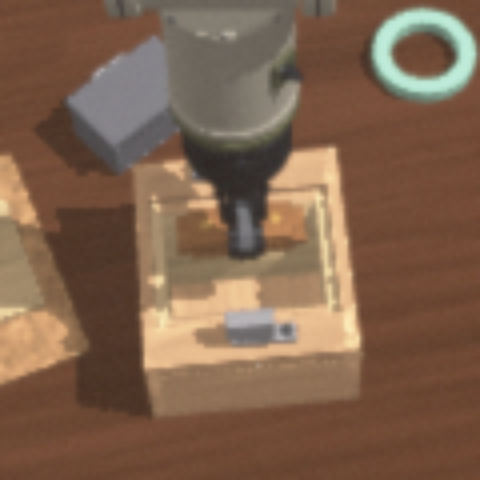

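The clacker is held lengthwise over the hopper, spanning about (178,235) to (308,230). Lowering it into the mouth.

Emit:
{"name": "step_arm", "arguments": {"series": [{"offset": [0.0005,0,-0.01],"roll": 0},{"offset": [0.0005,0,-0.02],"roll": 0},{"offset": [0.0005,0,-0.032],"roll": 0},{"offset": [0.0005,0,-0.044],"roll": 0},{"offset": [0.0005,0,-0.054],"roll": 0},{"offset": [0.0005,0,-0.056],"roll": 0},{"offset": [0.0005,0,-0.056],"roll": 0},{"offset": [0.0005,0,-0.056],"roll": 0}]}}

```text
t: 19.57
tool_pos: [0.558, -0.0598, 0.0643]
tool_rot: [-3.141, -0.0, 1.471]
force: [0.2, -0.4, -0.7]
width: 0.0294
finger_force: 30.4
```

Free of contact and centred, so I'll release with a small opening, then lift away.

Emit:
{"name": "step_arm", "arguments": {"series": [{"offset": [0,0,0],"roll": 0},{"offset": [0,0,0],"roll": 0},{"offset": [0,0,0],"roll": 0},{"offset": [0,0,0],"roll": 0}], "fingers": -0.1}}

```text
t: 19.9
tool_pos: [0.5584, -0.0598, 0.0649]
tool_rot: [3.141, 0.0, 1.471]
force: [-0.1, -0.3, 0.0]
width: 0.0381
finger_force: 0.0
```

Emit:
{"name": "step_arm", "arguments": {"series": [{"offset": [0,0,0.03],"roll": 0},{"offset": [0,0,0.07],"roll": 0},{"offset": [0,0,0.11],"roll": 0},{"offset": [0,0,0.15],"roll": 0},{"offset": [-0.02,0.035,0.16],"roll": 0},{"offset": [-0.04,0.07,0.16],"roll": 0},{"offset": [-0.06,0.105,0.16],"roll": 0},{"offset": [-0.08,0.14,0.16],"roll": 0},{"offset": [-0.1,0.175,0.16],"roll": 0},{"offset": [-0.12,0.21,0.16],"roll": 0}]}}

```text
t: 20.73
tool_pos: [0.4368, 0.1516, 0.2248]
tool_rot: [3.14, -0.0, 1.47]
force: [0.7, 1.3, -0.4]
width: 0.0384
finger_force: 0.0
```

Run:
```python
from h import *; from m import rect,axis
ims=[]
for n in("scene","top"):
    p,d,K,T=snap(n); W=cloud(d,K,T); z=W[...,2]
    dx=W[...,0]-.557; dy=W[...,1]+.06; c,s=np.cos(.101),np.sin(.101); kx=c*dx-s*dy; ky=s*dx+c*dy
    m=(abs(kx)<.02)&(abs(ky)<.058)&(z>.018)&(z<.08); print(n,"in well",m.sum(),rect(W[m]) if m.sum()>3 else '',np.median(z[m]) if m.any() else '')
    ims.append(cv2.resize(p[150:280,170:370,::-1] if n=="scene" else p[90:220,280:480,::-1],(800,520))[:, :800])
cv2.imwrite("pics/t6.png",cv2.resize(np.vstack(ims),None,fx=.57,fy=.57))
```

```text
scene in well 273 (array([556.8, -57.1]), array([109.9,  38.4]), 83.9, 273) 0.030390617061015618
top in well 351 (array([559.6, -60. ]), array([95.5, 31.1]), 83.9, 351) 0.03088603419115113
```

View pics/t6.png

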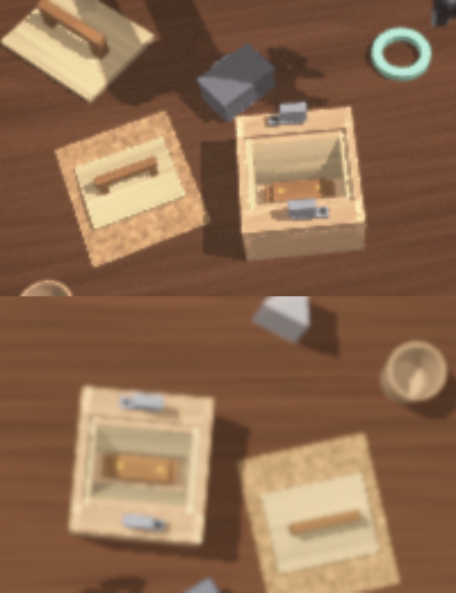

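The clacker lies flat in the well at about (142,467) in the lower crop, with its top at 31 mm. The panel is on the mat and both buttons are aside. Handing in.

Emit:
{"name": "step_arm", "arguments": {"series": [{"offset": [0,0,0],"roll": 0},{"offset": [0,0,0],"roll": 0},{"offset": [0,0,0],"roll": 0},{"offset": [0,0,0],"roll": 0}]}}

```text
t: 21.17
tool_pos: [0.4385, 0.1492, 0.2243]
tool_rot: [3.142, 0.0, 1.469]
force: [-0.4, -0.1, 0.6]
width: 0.0387
finger_force: 0.0
```

```bash
python3 -c "
from cell import bot
print(bot.finish_job())"
```

```text
the job is handed in; nothing more can be done
None
```

The job is handed in at about 21 s: both buttons are turned aside along the rails, the panel lies flat, handle up, in the middle of the mat, and the clacker lies in the well.

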